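# Sort bench oddments into their trays

### The arm

A 7-joint arm with a two-finger parallel gripper is mounted at the origin on a cart in front of the work surface, level with it; the furniture and walls round the work are solid. World frame = base frame: x ahead of the robot, y to its left, z up, the work surface at z = 0. Lengths are in mm, angles in rad, forces in N, time in s.
With the tool pointing down it reaches from about 400 to 850 mm from the base axis. Payload 6.9 kg.
Tool frame: the origin (TCP) lies on the centre line of the jaws, within the pads' length; the fingertips stand 25 mm ahead of it and the grasp point (between the pads) lies 6 mm ahead of it; z points along the fingers, y is the line along which they close (so a half turn about z gives the same grasp; the last joint's range is limited). The gripper opens to 85 mm and grips with 20 to 120 N. Pads are 22 mm wide; open, the fingers measure 114 mm over their backs; the gripper's body (76 mm by 85 mm) begins 54 mm behind the grasp point. The pads swing forward as they close: fully open they stand 13 mm farther back than shut.
Start: joints at [-1.24, 0.507, -0.238, 1.5, 0.126, 1.149, -0.155], TCP at [139.949, 609.119, 256.275] pointing down, gripper open.
Joint ranges: [-3.08, 3.08], [-0.24, 2.05], [-1.43, 1.35], [0, 2.5], [-1.52, 4.66], [0.17, 1.96], [-2.89, 2.89]. Speed limits (rad/s): [2.39, 2.39, 3.14, 3.14, 3.14, 3.14, 3.14].

### API

Orientations are given as [roll, pitch, yaw] about the fixed x, y, z axes, in that order (R = Rz(yaw) Ry(pitch) Rx(roll)).
In Python, from plant import bot, optics gives the robot as it stands.
- The arm moves only by the tool arm_command, never from a script. Its argument "plan" is a list of rows, each an object with "offset": the shift along the tool's x, y, z in mm, a list of three; "twist": the turn about the tool's z in rad. A call has 1 to 10 rows; each row is the pose to reach, as a shift and turn from the pose commanded when the call began, along the tool's axes at that moment; what a row does not reach only later rows make up. A row lasts 1/8 s, in which the tool goes at most 62.5 mm and 10.7 degrees, less where a joint would pass 70% of its speed; a pose out of reach is approached as far as the arm can. A call with a gripper value outside its range is refused whole. "claw" is the finger opening in mm, from 0 to 85.4, set as the call begins (left out, the last holds). The fingers move at their own pace and stop on an object; "squeeze" is the grip in N (left out, the last holds). Time passes only in rows, so rows that repeat a pose let the fingers close. It gives the time, the measured TCP pose, the force, the opening and the grip force at its end, in the units of the state.
- bot.get_obs(): the state, without advancing time (a new reading comes with each control period).
- optics.capture(name): name is "scene" or "top" or "wrist"; returns a dict with "pixels" (400x640x3 uint8, red, green, blue), "camera_matrix" (3x3 intrinsics, pixels), "eye" and "orientation" of the camera in the world. Camera axes: x right, y down, z forward; pixel columns grow to the right and rows downward; lengths in mm; the calibration is good to about 2 mm. The wrist camera is an equidistant fisheye: a pixel r from the principal point sees the ray r / f radians off the axis. A picture is of the moment at which its call begins. There is no depth.
- bot.finish_job(): hands the job in; it is judged then, once.
The state is a dict: "t": time; "q": joint angles; "joint_velocities": joint speeds; "effort": joint torques, N m; "ee_pos": TCP position; "tool_rot": TCP orientation; "force": force on the tool from outside, world axes, zero at the start; "ft_torque": the same for the moment, N m; "grip_width": opening from 0.0 (shut) to 1.0 (fully open); "gripper_force": force on a finger pad.
Only numpy, scipy, OpenCV 4.12 (cv2) and the standard library are available. Lean on these libraries where they do the work, as an engineer would, in place of code of your own. Each camera call takes 0.05 s, during which the arm holds its last target. There are 200 camera calls.

### The job

Put away the four things lying loose on the bench in front of the grey trays: the two small bottles, the marker pen and the syringe each go into the tray that already holds one of their own kind. Stand the bottles upright and lay the pen and the syringe flat on the tray floor beside the one that is there, without tipping over any bottle or moving the one that already stands in its tray.

Things in the scene. Friction and masses are not known exactly. Their poses are not given: they have to be found in the camera images.
- tray_bottles: Open shallow tray of grey plastic, fixed to the bench, 176 long (x) x 128 wide (y) x 27 mm high to the top of its rolled rim, inside 168 x 120 mm, floor 4 mm above the bench; a small pull lip with a blank card is on its -x end, towards the robot. The three trays are alike; this is the one that already holds a small bottle. Origin: centre of its underside; x along its length, z up.
- tray_markers: Open shallow tray of grey plastic, fixed to the bench, 176 long (x) x 128 wide (y) x 27 mm high to the top of its rolled rim, inside 168 x 120 mm, floor 4 mm above the bench; a small pull lip with a blank card is on its -x end, towards the robot. The three trays are alike; this is the one that already holds a marker pen. Origin: centre of its underside; x along its length, z up.
- tray_syringes: Open shallow tray of grey plastic, fixed to the bench, 176 long (x) x 128 wide (y) x 27 mm high to the top of its rolled rim, inside 168 x 120 mm, floor 4 mm above the bench; a small pull lip with a blank card is on its -x end, towards the robot. The three trays are alike; this is the one that already holds a syringe. Origin: centre of its underside; x along its length, z up.
- bottle_in_tray: Small clear round bottle with a ribbed white screw cap, 34 mm in diameter, 62 mm tall, cap 26 mm wide and 16 mm high; it already stands near the far (+x) end of its tray, loose, and is to stay there. 60 g. Origin: centre of its underside; z up along the bottle.
- marker_in_tray: Slim round marker pen, white barrel with a red cap, 136 mm long, 12 mm thick, already lying lengthwise in its tray, on the -y side, stuck to the floor as a sample (it cannot be moved). 30 g. Origin: at mid length, on its underside as it lies at the start; y along the pen (cap towards -y).
- syringe_in_tray: Clear disposable syringe with a grey plunger, lying flat, 104 mm long, already lying lengthwise in its tray, on the -y side, stuck to the floor as a sample (it cannot be moved). 20 g. The barrel, 14 mm thick, runs from 52 mm on the -x side (nozzle) to 28 mm on the +x side of the origin, where a flange 24 mm wide and 15 mm high stands; a thin plunger rod goes on to +52 mm. Grip the barrel. Origin: at mid length, on its underside as it lies at the start; x along the syringe.
- bottle_a: Small clear round bottle with a ribbed white screw cap, 34 mm in diameter, 62 mm tall, cap 26 mm wide and 16 mm high; standing on the open bench, to be put away. 60 g. Origin: centre of its underside; z up along the bottle.
- bottle_b: Small clear round bottle with a ribbed white screw cap, 34 mm in diameter, 62 mm tall, cap 26 mm wide and 16 mm high; standing on the open bench, to be put away. 60 g. Origin: centre of its underside; z up along the bottle.
- marker: Slim round marker pen, white barrel with a black cap, 136 mm long, 12 mm thick, lying on the open bench, roughly crosswise to the robot, to be put away. 30 g. Origin: at mid length, on its underside as it lies at the start; y along the pen (cap towards -y).
- syringe: Clear disposable syringe with a grey plunger, lying flat, 104 mm long, lying on the open bench, roughly crosswise to the robot, to be put away. 20 g. The barrel, 14 mm thick, runs from 52 mm on the -x side (nozzle) to 28 mm on the +x side of the origin, where a flange 24 mm wide and 15 mm high stands; a thin plunger rod goes on to +52 mm. Grip the barrel. Origin: at mid length, on its underside as it lies at the start; x along the syringe.
There are look-alikes about, which are no part of the job. Leave any yellow look-alike of the bottle_in_tray alone.

How it is judged (in metres and radians):
At the end, for the whole second after the job is handed in: Both bottles upright (0.12 rad) on the floor of the bottle tray, black-capped marker and loose syringe flat (0.1 rad) on the floors of the marker and syringe trays; the bottle that was in its tray still stands there, within 30 mm of its start; all released and at rest (under 20 mm/s) (x of bottle_a in the frame of tray_bottles between -0.07 and 0.07 m and y of bottle_a in the frame of tray_bottles between -0.045 and 0.045 m and z of bottle_a in the frame of tray_bottles between 0 and 0.012 m and angle between each of bottle_a, bottle_b, bottle_in_tray's own z axis and vertical below 0.12 rad and x of bottle_b in the frame of tray_bottles between -0.07 and 0.07 m and y of bottle_b in the frame of tray_bottles between -0.045 and 0.045 m and z of bottle_b in the frame of tray_bottles between 0 and 0.012 m and x of bottle_in_tray in the frame of tray_bottles between -0.07 and 0.07 m and y of bottle_in_tray in the frame of tray_bottles between -0.045 and 0.045 m and z of bottle_in_tray in the frame of tray_bottles between 0 and 0.012 m and x of marker in the frame of tray_markers between -0.03 and 0.03 m and y of marker in the frame of tray_markers between -0.058 and 0.058 m and z of marker in the frame of tray_markers between 0 and 0.024 m and angle between marker's own y axis and vertical between 1.471 and 1.671 rad and x of syringe in the frame of tray_syringes between -0.045 and 0.045 m and y of syringe in the frame of tray_syringes between -0.058 and 0.058 m and z of syringe in the frame of tray_syringes between 0 and 0.024 m and angle between syringe's own x axis and vertical between 1.471 and 1.671 rad and distance of bottle_in_tray from where it was at the start of the episode below 0.03 m and linear speed of each of bottle_a, bottle_b, marker, syringe, bottle_in_tray below 0.02 m/s); the robot touches nothing.
It fails at once if a small bottle is tipped over (more than 0.7 rad) (angle between any of bottle_a, bottle_b, bottle_in_tray's own z axis and vertical above 0.7 rad).
It also fails if it takes over 112 s, if anything falls off the work surface, if the arm or the gripper's body presses on something with over 40 N, if the wrist force passes 120 N, or if a joint passes its speed limit or range.

## Working session

There is one attempt and no reset: what is moved stays moved. The work goes in short steps, Python scripts to look and compute and a tool call to move; the robot and the scene stay as the last step left them, time stands still between calls to the robot, and variables do not carry over. Pictures are saved under pics/ and viewed, at most 14 in all, crops included, and the job is handed in when it is done.

Besides the shell and the picture viewer there is one more tool, called after "Emit:" by a JSON object that holds its "api" and its "payload". arm_command: Moves the arm, as the interface text tells. Its arguments: {"type":"object","properties":{"plan":{"type":"array"},"claw":{"type":"number"},"squeeze":{"type":"number"}},"required":["plan"]}

```bash
mkdir -p pics; ls; python3 - <<'E'
from plant import bot, optics
import cv2
o=bot.get_obs()
print({k:o[k] for k in('t','ee_pos','tool_rot','grip_width','force')})
for n in('top','scene'):
    c=optics.capture(n); cv2.imwrite(f'pics/{n}0.png',c['pixels'][:,:,::-1]); print(n,c['camera_matrix'],c['eye'],c['orientation'])
E
```

```text
pics
{'t': 0.0, 'ee_pos': array([139.8982578 , 608.67707997, 255.45351786]), 'tool_rot': array([-3.13985370e+00,  3.44855262e-05,  2.91583705e+00]), 'grip_width': 0.9952164851032171, 'force': array([ 0.83543954, -0.02456236,  0.13421757])}
top [[390.09855653   0.         324.71773656]
 [  0.         390.09855653 196.45113197]
 [  0.           0.           1.        ]] [513.60042402  98.81117629 896.43380414] [-3.04094032 -0.02676128 -1.57324298]
scene [[386.51970305   0.         317.53491344]
 [  0.         386.51970305 202.39130003]
 [  0.           0.           1.        ]] [275.6243574  534.5477288  854.58611742] [-2.52694076e+00 -2.08577259e-03 -2.51636742e+00]
```

View pics/top0.png

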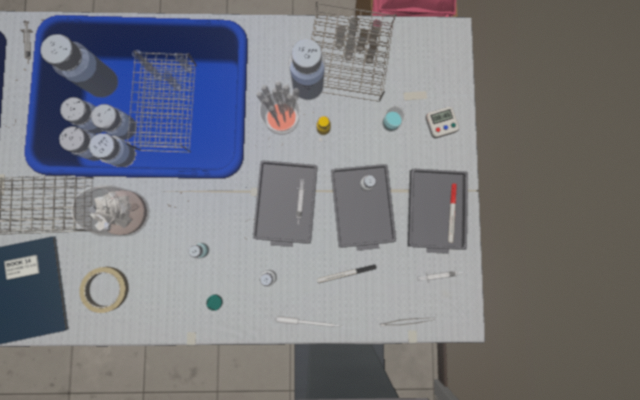

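View pics/scene0.png

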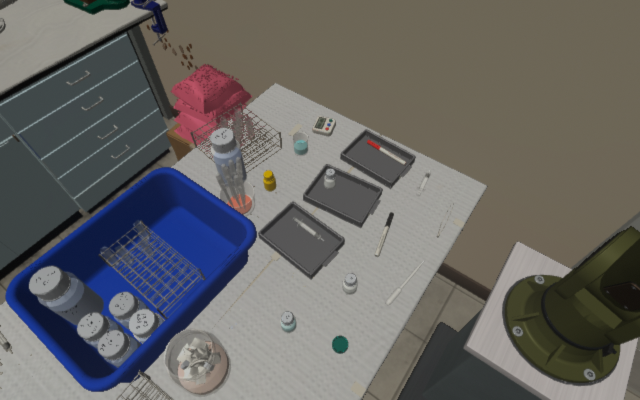

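The top view shows the trays: syringes at (287,203), bottles at (364,206), markers at (437,210). The loose marker is at (347,273) and the loose syringe at (437,276). Bottle candidates are (198,251) and (267,278), while yellow (323,124) is the look-alike to leave. I'll enlarge the area to confirm.

```bash
cat > h.py <<'E'
import numpy as np, cv2
from scipy.spatial.transform import Rotation as R
def rot(o):
    o=np.asarray(o,float); return o if o.shape==(3,3) else R.from_euler('xyz',o).as_matrix()
def ray(c,uv,fish=False):
    K=c['camera_matrix']; x=(uv[0]-K[0,2])/K[0,0]; y=(uv[1]-K[1,2])/K[1,1]
    if fish:
        r=np.hypot(x,y)+1e-12; d=np.array([x/r*np.sin(r),y/r*np.sin(r),np.cos(r)])
    else: d=np.array([x,y,1.])
    return rot(c['orientation'])@d
def onplane(c,uv,z,fish=False):
    d=ray(c,uv,fish); e=np.asarray(c['eye']); return (e+d*(z-e[2])/d[2])[:2]
E
python3 - <<'E'
from h import *
from plant import optics
t=optics.capture('top'); s=optics.capture('scene')
im=t['pixels'][:,:,::-1]; 
a=cv2.resize(im[155:335,180:480],None,fx=2.6,fy=2.6,interpolation=cv2.INTER_CUBIC)
sc=s['pixels'][:,:,::-1]
b=[cv2.resize(sc[y-25:y+25,x-25:x+25],(130,130),interpolation=cv2.INTER_CUBIC) for x,y in((288,321),(350,283),(329,178),(269,180),(424,181),(385,234))]
cv2.imwrite('pics/crop1.png',np.vstack([a,np.hstack(b)[:, :780]]))
P=lambda n,uv,z:print(n,uv,onplane(t,uv,z).round())
for n,uv,z in [('bA cap',(197,250),62),('bB cap',(266,278),62),('b tray cap',(368,181),66),('mk ends',(318,281),6),('mk cap',(376,267),6),('sy',(420,276),7),('sy',(456,275),7),
 ('traysy',(264,162),27),('',(317,165),27),('',(309,243),27),('',(255,240),27),('trayb',(332,170),27),('',(385,165),27),('',(395,243),27),('',(342,248),27),('traym',(410,169),27),('',(467,171),27),('',(466,250),27),('',(408,248),27)]: P(n,uv,z)
for n,uv,z in [('bA',(288,317),62),('bB',(350,277),62),('btray',(329,172),66),('mk',(378,255),6),('mkc',(392,213),6)]: print('sc',n,onplane(s,uv,z).round())
E
```

```text
bA cap (197, 250) [485. 345.]
bB cap (266, 278) [426. 200.]
b tray cap (368, 181) [631. -17.]
mk ends (318, 281) [413.  90.]
mk cap (376, 267) [443. -41.]
sy (420, 276) [ 423. -140.]
sy (456, 275) [ 425. -222.]
traysy (264, 162) [679. 212.]
 (317, 165) [673.  93.]
 (309, 243) [498. 110.]
 (255, 240) [505. 229.]
trayb (332, 170) [661.  59.]
 (385, 165) [673. -62.]
 (395, 243) [497. -81.]
 (342, 248) [487.  37.]
traym (410, 169) [ 664. -119.]
 (467, 171) [ 660. -249.]
 (466, 250) [ 481. -240.]
 (408, 248) [ 486. -110.]
sc bA [481. 352.]
sc bB [426. 201.]
sc btray [633. -15.]
sc mk [412.  89.]
sc mkc [446. -40.]
```

View pics/crop1.png

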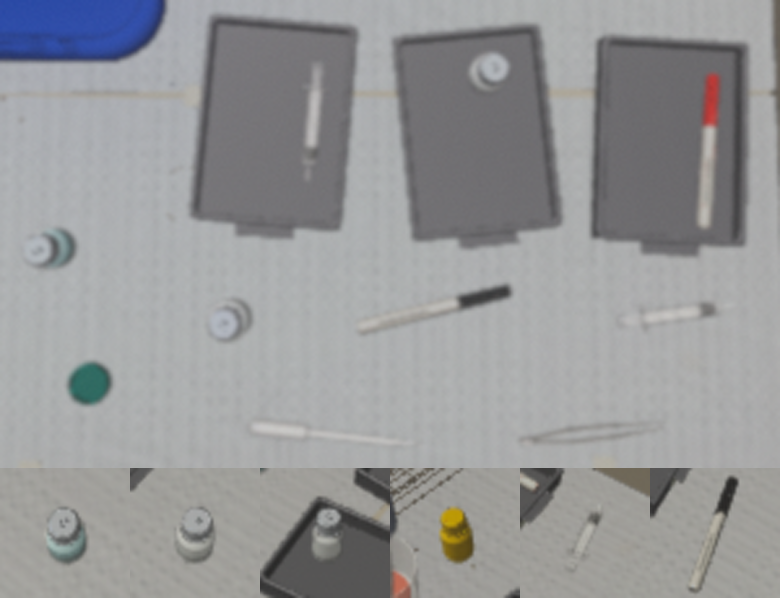

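Both bench candidates match the bottle in size and cap: A, tinted contents, at (198,251) and B, clear, at (267,278). The yellow one at (269,180) in the scene view is excluded, and so is the flat green lid at (214,302). The black-capped pen spans (318,281)-(376,267) and the syringe spans (417,276)-(462,274). I'll start with bottle A.

```bash
cat >> h.py <<'E'
def to(x,y,z,yaw=None):
    "tool-axis shift and twist from the present pose to a world pose, tool down"
    from plant import bot
    o=bot.get_obs(); M=rot(o['tool_rot']); y0=np.arctan2(M[1,0],M[0,0])
    off=M.T@(np.array([x,y,z])-o['ee_pos']); tw=0 if yaw is None else (y0-yaw+np.pi)%(2*np.pi)-np.pi
    print('t',round(o['t'],2),'pos',np.round(o['ee_pos'],1),'yaw',round(y0,3),'| offset',off.round(1),'twist',round(tw,3))
E
python3 -c "
from h import *
to(460,340,200,2.916)"
```

```text
t 0.2 pos [139.9 608.8 255.7] yaw 2.916 | offset [-372.1 -190.3   56. ] twist -0.0
```

Emit:
{"api": "arm_command", "payload": {"plan": [{"offset": [-372,-190,56],"twist": 0},{"offset": [-372,-190,56],"twist": 0},{"offset": [-372,-190,56],"twist": 0},{"offset": [-372,-190,56],"twist": 0},{"offset": [-372,-190,56],"twist": 0},{"offset": [-372,-190,56],"twist": 0},{"offset": [-372,-190,56],"twist": 0},{"offset": [-372,-190,56],"twist": 0},{"offset": [-372,-190,56],"twist": 0},{"offset": [-372,-190,56],"twist": 0}], "claw": 85}}

```text
t: 1.45
ee_pos: [458.7, 342.1, 200.4]
tool_rot: [3.141, -0.001, 2.918]
force: [-0.2, 1.0, 0.3]
grip_width: 0.997
gripper_force: 0.0
```

```bash
python3 - <<'E'
from h import *
from plant import optics,bot
o=bot.get_obs(); print(o['ee_pos'],o['tool_rot'],o['q'].round(2))
c=optics.capture('wrist'); cv2.imwrite('pics/w1.png',c['pixels'][:,:,::-1]); print(c['camera_matrix'],c['eye'],c['orientation'])
E
```

```text
[458.70805073 342.07657219 200.44764298] [ 3.14097233e+00 -6.02920798e-04  2.91836996e+00] [-0.56  0.47 -0.19  1.73  0.1   0.95  0.56]
[[309.70691629   0.         312.69767173]
 [  0.         309.70691629 204.62370082]
 [  0.           0.           1.        ]] [390.01849691 359.39029425 319.3071027 ] [ 2.85726621e+00 -6.65299963e-04  1.34861007e+00]
```

View pics/w1.png

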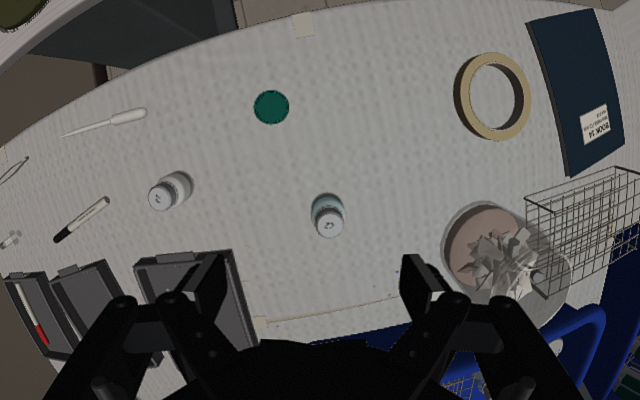

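The wrist view shows bottle A's cap at (329,224) and base near (327,200), and bottle B's cap at (160,197). The cotton bowl's edge is at (442,255), to A's left.

```bash
python3 - <<'E'
from h import *
from plant import optics
c=optics.capture('wrist'); t=optics.capture('top')
for n,uv,z in [('A',(329,223),62),('B',(160,198),62),('bowl edge z60',(441,255),60),('bowl edge z0',(452,285),5),('mk',(107,200),6),('mkcap',(56,240),6)]: print(n,onplane(c,uv,z,True).round())
print('bowl top', onplane(t,(145,210),60))
to(484,348,110,2.918); to(484,348,31,2.918)
E
```

```text
A [483. 353.]
B [426. 205.]
bowl edge z60 [542. 455.]
bowl edge z0 [623. 488.]
mk [418.  93.]
mkcap [449. -38.]
bowl top [569.05442327 457.80158718]
t 1.6 pos [459.1 341.7 200.5] yaw 2.918 | offset [-22.8  11.7  90.5] twist -0.0
t 1.6 pos [459.1 341.7 200.5] yaw 2.918 | offset [-22.8  11.6 169.5] twist -0.0
```

Emit:
{"api": "arm_command", "payload": {"plan": [{"offset": [-21,13,50]},{"offset": [-21,13,90]},{"offset": [-21,13,120]},{"offset": [-21,13,145]},{"offset": [-21,13,165]},{"offset": [-21,13,170]},{"offset": [-21,13,170]}]}}

```text
validation failed for argument at $.pl...
```

Emit:
{"api": "arm_command", "payload": {"plan": [{"offset": [0,0,0]},{"offset": [0,0,0]},{"offset": [0,0,0]},{"offset": [0,0,0]},{"offset": [0,0,0]},{"offset": [0,0,0]}], "claw": 25, "squeeze": 25}}

```text
validation failed for argument at $.pl...
```

Twist must be given.

Emit:
{"api": "arm_command", "payload": {"plan": [{"offset": [-21,13,50],"twist": 0},{"offset": [-21,13,90],"twist": 0},{"offset": [-21,13,120],"twist": 0},{"offset": [-21,13,145],"twist": 0},{"offset": [-21,13,165],"twist": 0},{"offset": [-21,13,170],"twist": 0},{"offset": [-21,13,170],"twist": 0}]}}

```text
t: 2.48
ee_pos: [483.2, 349.0, 30.5]
tool_rot: [3.142, 0.0, 2.916]
force: [-0.7, -0.4, 0.4]
grip_width: 0.993
gripper_force: 0.0
```

Emit:
{"api": "arm_command", "payload": {"plan": [{"offset": [0,0,0],"twist": 0},{"offset": [0,0,0],"twist": 0},{"offset": [0,0,0],"twist": 0},{"offset": [0,0,0],"twist": 0},{"offset": [0,0,0],"twist": 0},{"offset": [0,0,0],"twist": 0}], "claw": 25, "squeeze": 25}}

```text
t: 3.22
ee_pos: [483.6, 348.8, 30.9]
tool_rot: [3.141, 0.001, 2.916]
force: [-0.8, -0.0, 5.6]
grip_width: 0.387
gripper_force: 24.8
```

```bash
python3 - <<'E'
from h import *
c,s=np.cos(.117),np.sin(.117)
P=lambda x,y:np.array([579.5+c*x-s*y,-12+s*x+c*y]).round(1)
a=P(-48,12);b=P(0,12);print(a,b)
to(484,348,150,2.918); to(*a,150,np.pi+.117);to(*a,35,np.pi+.117)
E
```

```text
[530.4  -5.7] [ 5.781e+02 -1.000e-01]
t 3.23 pos [483.6 348.8  30.9] yaw 2.916 | offset [  -0.6   -0.6 -119.1] twist -0.002
t 3.23 pos [483.6 348.8  30.9] yaw 2.916 | offset [-125.1 -334.9 -119.3] twist -0.343
t 3.23 pos [483.6 348.8  30.9] yaw 2.916 | offset [-125.  -335.    -4.3] twist -0.343
```

Emit:
{"api": "arm_command", "payload": {"plan": [{"offset": [0,0,-40],"twist": 0},{"offset": [0,0,-100],"twist": 0},{"offset": [-40,-40,-120],"twist": -0.1},{"offset": [-166,-326,-120],"twist": -0.343},{"offset": [-166,-326,-120],"twist": -0.343},{"offset": [-166,-326,-120],"twist": -0.343},{"offset": [-166,-326,-120],"twist": -0.343},{"offset": [-166,-326,-120],"twist": -0.343},{"offset": [-166,-326,-120],"twist": -0.343},{"offset": [-166,-326,-120],"twist": -0.343}]}}

```text
t: 4.47
ee_pos: [571.9, -6.0, 150.1]
tool_rot: [3.141, -0.0, -3.025]
force: [-0.0, 0.9, -0.8]
grip_width: 0.387
gripper_force: 25.3
```

```bash
python3 - <<'E'
from h import *
from plant import optics
to(573,0,36,np.pi+.117)
c=optics.capture('top'); cv2.imwrite('pics/t2.png',cv2.resize(c['pixels'][140:300,180:500,::-1],None,fx=2.4,fy=2.4))
E
```

```text
t 4.47 pos [571.9  -6.  150.1] yaw -3.025 | offset [ -1.9   5.7 114.1] twist -0.0
```

View pics/t2.png

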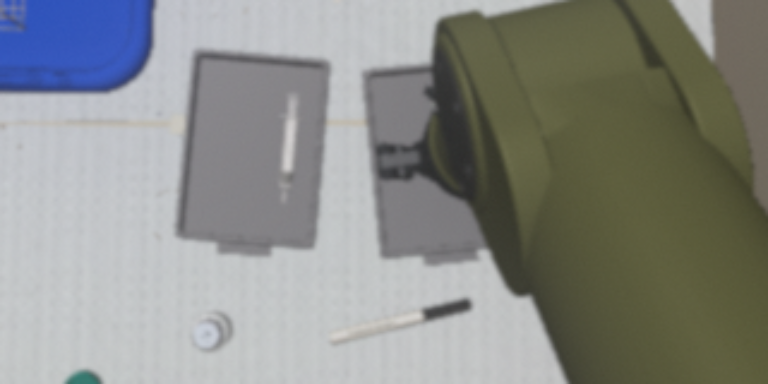

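The top view shows the bottle in the gripper over the bottle tray, with the arm covering the right side. Lowering now.

Emit:
{"api": "arm_command", "payload": {"plan": [{"offset": [-2,6,40],"twist": 0},{"offset": [-2,6,75],"twist": 0},{"offset": [-2,6,98],"twist": 0},{"offset": [-2,6,110],"twist": 0},{"offset": [-2,6,114],"twist": 0},{"offset": [-2,6,115],"twist": 0},{"offset": [-2,6,115],"twist": 0}]}}

```text
t: 5.4
ee_pos: [573.9, 0.0, 36.1]
tool_rot: [-3.141, 0.001, -3.024]
force: [0.0, 0.3, -0.1]
grip_width: 0.388
gripper_force: 25.3
```

Emit:
{"api": "arm_command", "payload": {"plan": [{"offset": [0,0,0],"twist": 0},{"offset": [0,0,0],"twist": 0},{"offset": [0,0,0],"twist": 0},{"offset": [0,0,0],"twist": 0}], "claw": 52}}

```text
t: 5.9
ee_pos: [573.4, -0.1, 35.3]
tool_rot: [3.142, 0.0, -3.024]
force: [-0.3, 0.3, 0.8]
grip_width: 0.61
gripper_force: 0.0
```

Emit:
{"api": "arm_command", "payload": {"plan": [{"offset": [0,0,-15],"twist": 0},{"offset": [0,0,-50],"twist": 0},{"offset": [0,0,-100],"twist": 0},{"offset": [0,0,-125],"twist": 0},{"offset": [0,0,-125],"twist": 0}]}}

```text
t: 6.52
ee_pos: [574.7, 0.0, 163.5]
tool_rot: [-3.141, 0.005, -3.025]
force: [0.1, -0.3, 0.7]
grip_width: 0.611
gripper_force: 0.0
```

```bash
python3 - <<'E'
from h import *
to(426,202,130,np.pi+.117)
E
```

```text
t 6.53 pos [574.7   0.  163.5] yaw -3.025 | offset [124.3 218.   32.7] twist 0.0
```

Emit:
{"api": "arm_command", "payload": {"plan": [{"offset": [124,218,33],"twist": 0},{"offset": [124,218,33],"twist": 0},{"offset": [124,218,33],"twist": 0},{"offset": [124,218,33],"twist": 0},{"offset": [124,218,33],"twist": 0},{"offset": [124,218,33],"twist": 0},{"offset": [124,218,33],"twist": 0}], "claw": 85}}

```text
t: 7.4
ee_pos: [425.7, 200.5, 127.2]
tool_rot: [-3.141, 0.0, -3.027]
force: [-0.3, -0.4, 0.0]
grip_width: 0.996
gripper_force: 0.0
```

```bash
python3 - <<'E'
from h import *
from plant import optics
to(426,202,31,np.pi+.117)
c=optics.capture('top');w=optics.capture('wrist'); a=cv2.resize(c['pixels'][140:300,180:500,::-1],None,fx=2,fy=2)
cv2.imwrite('pics/t3.png',np.vstack([cv2.resize(w['pixels'][130:400,:,::-1],(640,270)),a]))
E
```

```text
t 7.4 pos [425.7 200.5 127.2] yaw -3.027 | offset [-0.5  1.5 96.2] twist -0.002
```

View pics/t3.png

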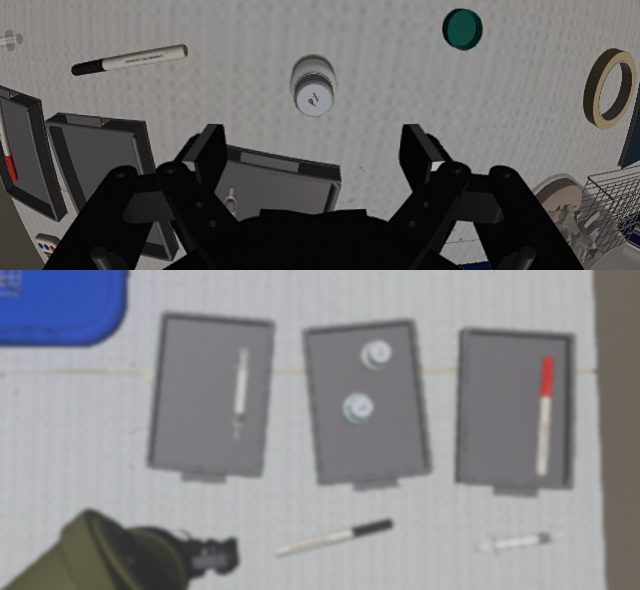

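Bottle A stands upright in its tray at crop (357,408), the original stands at (376,354), and bottle B at wrist (315,98) is centred between the fingers. Descending on B.

Emit:
{"api": "arm_command", "payload": {"plan": [{"offset": [0,1,40],"twist": 0},{"offset": [0,1,70],"twist": 0},{"offset": [0,1,90],"twist": 0},{"offset": [0,1,96],"twist": 0},{"offset": [0,1,96],"twist": 0}]}}

```text
t: 8.12
ee_pos: [425.0, 202.5, 31.3]
tool_rot: [-3.141, -0.0, -3.025]
force: [0.3, -0.0, 0.5]
grip_width: 0.999
gripper_force: 0.0
```

Emit:
{"api": "arm_command", "payload": {"plan": [{"offset": [0,0,0],"twist": 0},{"offset": [0,0,0],"twist": 0},{"offset": [0,0,0],"twist": 0},{"offset": [0,0,0],"twist": 0},{"offset": [0,0,0],"twist": 0},{"offset": [0,0,0],"twist": 0}], "claw": 25, "squeeze": 25}}

```text
t: 8.88
ee_pos: [424.9, 202.9, 31.9]
tool_rot: [-3.142, 0.001, -3.024]
force: [0.0, -0.2, 6.3]
grip_width: 0.388
gripper_force: 24.4
```

```bash
python3 - <<'E'
from h import *
to(527,-6,150,np.pi+.117)
E
```

```text
t 8.88 pos [424.9 202.9  31.9] yaw -3.024 | offset [ -77.1 -219.4 -118. ] twist 0.0
```

Emit:
{"api": "arm_command", "payload": {"plan": [{"offset": [0,0,-50],"twist": 0},{"offset": [0,0,-110],"twist": 0},{"offset": [-77,-219,-118],"twist": 0},{"offset": [-77,-219,-118],"twist": 0},{"offset": [-77,-219,-118],"twist": 0},{"offset": [-77,-219,-118],"twist": 0},{"offset": [-77,-219,-118],"twist": 0},{"offset": [-77,-219,-118],"twist": 0},{"offset": [-77,-219,-118],"twist": 0}]}}

```text
t: 10.0
ee_pos: [526.2, -4.0, 149.3]
tool_rot: [3.141, -0.0, -3.022]
force: [0.3, -0.1, -1.5]
grip_width: 0.386
gripper_force: 25.5
```

Emit:
{"api": "arm_command", "payload": {"plan": [{"offset": [0,0,40],"twist": 0},{"offset": [0,0,75],"twist": 0},{"offset": [0,0,98],"twist": 0},{"offset": [0,0,110],"twist": 0},{"offset": [0,0,113],"twist": 0},{"offset": [0,0,114],"twist": 0},{"offset": [0,0,114],"twist": 0}]}}

```text
t: 10.88
ee_pos: [527.2, -5.5, 36.1]
tool_rot: [-3.141, 0.001, -3.024]
force: [-0.9, 0.7, -1.0]
grip_width: 0.389
gripper_force: 25.5
```

Emit:
{"api": "arm_command", "payload": {"plan": [{"offset": [0,0,0],"twist": 0},{"offset": [0,0,0],"twist": 0},{"offset": [0,0,0],"twist": 0},{"offset": [0,0,0],"twist": 0}], "claw": 52}}

```text
t: 11.38
ee_pos: [526.8, -5.6, 35.3]
tool_rot: [-3.142, 0.0, -3.024]
force: [0.2, -0.4, -0.7]
grip_width: 0.607
gripper_force: 0.0
```

Emit:
{"api": "arm_command", "payload": {"plan": [{"offset": [0,0,-15],"twist": 0},{"offset": [0,0,-50],"twist": 0},{"offset": [0,0,-100],"twist": 0},{"offset": [0,0,-125],"twist": 0},{"offset": [0,0,-125],"twist": 0}]}}

```text
t: 12.0
ee_pos: [527.9, -5.5, 163.2]
tool_rot: [-3.141, 0.005, -3.025]
force: [0.0, 0.3, -0.1]
grip_width: 0.61
gripper_force: 0.0
```

```bash
python3 - <<'E'
from h import *
to(429,26,130,1.81)
E
```

```text
t 12.0 pos [527.9  -5.5 163.2] yaw -3.025 | offset [94.7 42.9 32.7] twist 1.449
```

Emit:
{"api": "arm_command", "payload": {"plan": [{"offset": [95,43,3],"twist": 0.18},{"offset": [95,43,3],"twist": 0.36},{"offset": [95,43,3],"twist": 0.54},{"offset": [95,43,3],"twist": 0.72},{"offset": [95,43,3],"twist": 0.9},{"offset": [95,43,3],"twist": 1.08},{"offset": [95,43,3],"twist": 1.26},{"offset": [95,43,3],"twist": 1.45},{"offset": [95,43,3],"twist": 1.45},{"offset": [95,43,3],"twist": 1.45}], "claw": 50}}

```text
t: 13.25
ee_pos: [427.1, 26.1, 157.1]
tool_rot: [-3.141, 0.0, 1.813]
force: [-1.1, -0.6, -0.2]
grip_width: 0.587
gripper_force: 0.0
```

```bash
python3 - <<'E'
from h import *
from plant import optics
to(429,26,28,1.81)
c=optics.capture('top');w=optics.capture('wrist'); a=cv2.resize(c['pixels'][140:300,180:500,::-1],None,fx=2,fy=2)[:, :]
cv2.imwrite('pics/t4.png',np.vstack([w['pixels'][:270,:,::-1],a]))
E
```

```text
t 13.25 pos [427.1  26.1 157.1] yaw 1.813 | offset [ -0.6   1.9 129.1] twist 0.003
```

View pics/t4.png

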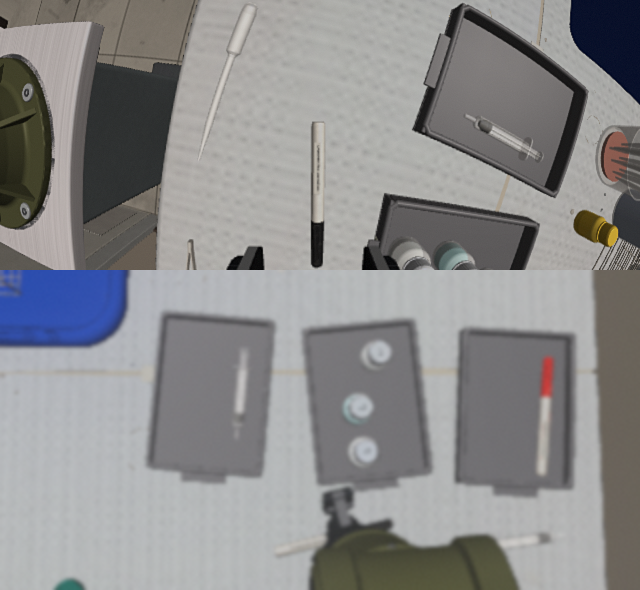

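The three bottles stand in the tray at crop (376,354), (357,408) and (363,451). The pen lies along wrist column 318, rows 122–267, aligned between the fingers. The sample syringe shows its dark stopper at the nozzle end.

Emit:
{"api": "arm_command", "payload": {"plan": [{"offset": [0,2,50],"twist": 0},{"offset": [0,2,90],"twist": 0},{"offset": [0,2,115],"twist": 0},{"offset": [0,2,127],"twist": 0},{"offset": [0,2,129],"twist": 0},{"offset": [0,2,129],"twist": 0}]}}

```text
t: 14.1
ee_pos: [429.7, 26.5, 28.9]
tool_rot: [3.141, 0.0, 1.809]
force: [-0.2, -1.0, 0.4]
grip_width: 0.583
gripper_force: 0.0
```

Emit:
{"api": "arm_command", "payload": {"plan": [{"offset": [0,0,0],"twist": 0},{"offset": [0,0,0],"twist": 0},{"offset": [0,0,0],"twist": 0},{"offset": [0,0,0],"twist": 0},{"offset": [0,0,0],"twist": 0},{"offset": [0,0,0],"twist": 0}], "claw": 5, "squeeze": 25}}

```text
t: 14.85
ee_pos: [429.7, 26.5, 28.8]
tool_rot: [3.14, 0.0, 1.809]
force: [-0.5, -0.0, 7.3]
grip_width: 0.126
gripper_force: 26.7
```

Emit:
{"api": "arm_command", "payload": {"plan": [{"offset": [0,0,-40],"twist": 0},{"offset": [0,0,-90],"twist": 0},{"offset": [0,0,-120],"twist": 0},{"offset": [0,0,-120],"twist": 0}]}}

```text
t: 15.35
ee_pos: [430.5, 26.6, 150.4]
tool_rot: [3.137, 0.001, 1.809]
force: [1.0, 0.6, -0.3]
grip_width: 0.121
gripper_force: 26.0
```

```bash
python3 - <<'E'
from h import *
from plant import optics
c,s=np.cos(-.05),np.sin(-.05)
P=lambda x,y:np.array([573+c*x-s*y,-179.5+s*x+c*y]).round(1)
a=P(0,14);print(a)
to(*a,149,np.pi-.05);to(*a,-0+33,-.05)
w=optics.capture('wrist');t=optics.capture('top')
cv2.imwrite('pics/w5.png',w['pixels'][:,:,::-1])
print('sample',onplane(t,(453,185),10),onplane(t,(451,241),10))
E
```

```text
[ 573.7 -165.5]
t 15.35 pos [430.5  26.6 150.4] yaw 1.809 | offset [-220.5   93.9    1.9] twist -1.283
t 15.35 pos [430.5  26.6 150.4] yaw 1.809 | offset [-220.4   93.3  117.9] twist 1.859
sample [ 629.78403952 -221.89912641] [ 501.16131793 -212.69601159]
```

View pics/w5.png

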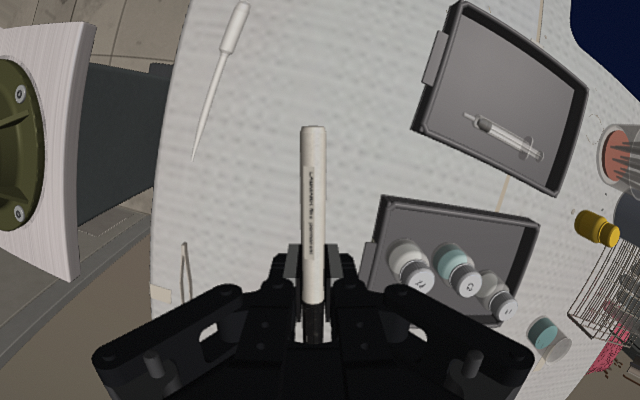

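The pen is gripped near mid-length and level. Next it goes to the marker tray.

Emit:
{"api": "arm_command", "payload": {"plan": [{"offset": [-30,13,0],"twist": -0.18},{"offset": [-65,27,0],"twist": -0.36},{"offset": [-110,45,0],"twist": -0.54},{"offset": [-155,65,0],"twist": -0.72},{"offset": [-195,83,0],"twist": -0.9},{"offset": [-220,94,0],"twist": -1.08},{"offset": [-220,94,0],"twist": -1.27},{"offset": [-220,94,0],"twist": -1.27},{"offset": [-220,94,0],"twist": -1.27}]}}

```text
t: 16.58
ee_pos: [572.0, -164.7, 147.3]
tool_rot: [3.141, -0.002, 3.075]
force: [0.1, -0.8, -0.0]
grip_width: 0.123
gripper_force: 26.0
```

```bash
python3 - <<'E'
from h import *
from plant import optics
to(573,-165,34,np.pi-.06)
w=optics.capture('wrist')
cv2.imwrite('pics/w6.png',w['pixels'][:,:,::-1])
E
```

```text
t 16.57 pos [ 572.  -164.7  147.3] yaw 3.075 | offset [ -1.2  -0.4 113.3] twist -0.006
```

View pics/w6.png

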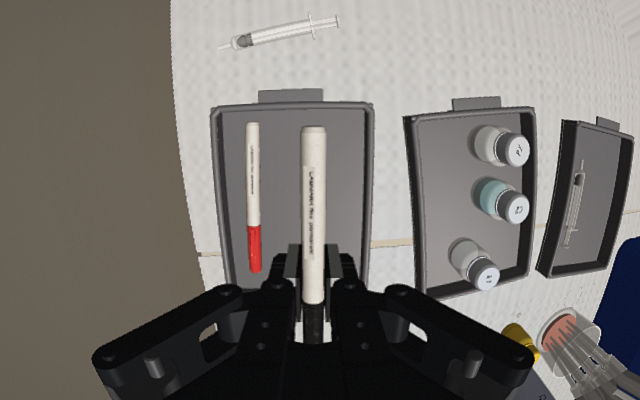

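The pen is parallel to the red-capped sample and centred over the tray. The loose syringe's nozzle is at (222,47) and its flange at (312,28). Lowering.

Emit:
{"api": "arm_command", "payload": {"plan": [{"offset": [-1,0,45],"twist": 0},{"offset": [-1,0,80],"twist": 0},{"offset": [-1,0,100],"twist": 0},{"offset": [-1,0,110],"twist": 0},{"offset": [-1,0,114],"twist": 0},{"offset": [-1,0,114],"twist": 0},{"offset": [-1,0,114],"twist": 0}]}}

```text
t: 17.5
ee_pos: [574.0, -165.3, 35.1]
tool_rot: [-3.141, 0.001, 3.078]
force: [-0.0, 0.0, 0.1]
grip_width: 0.124
gripper_force: 26.0
```

Emit:
{"api": "arm_command", "payload": {"plan": [{"offset": [0,0,0],"twist": 0},{"offset": [0,0,0],"twist": 0},{"offset": [0,0,0],"twist": 0},{"offset": [0,0,0],"twist": 0}], "claw": 32}}

```text
t: 18.0
ee_pos: [573.5, -165.3, 34.3]
tool_rot: [-3.142, 0.0, 3.079]
force: [-0.3, -0.3, -0.2]
grip_width: 0.375
gripper_force: 0.0
```

Emit:
{"api": "arm_command", "payload": {"plan": [{"offset": [0,0,-15],"twist": 0},{"offset": [0,0,-50],"twist": 0},{"offset": [0,0,-100],"twist": 0},{"offset": [0,0,-125],"twist": 0},{"offset": [0,0,-125],"twist": 0}]}}

```text
t: 18.62
ee_pos: [574.8, -165.5, 162.6]
tool_rot: [-3.14, 0.005, 3.079]
force: [-0.7, -0.1, -0.5]
grip_width: 0.375
gripper_force: 0.0
```

```bash
python3 - <<'E'
from h import *
from plant import optics
w=optics.capture('wrist');cv2.imwrite('pics/w7.png',w['pixels'][:,:,::-1])
t=optics.capture('top')
n=onplane(t,(416.5,276.5),7);p=onplane(t,(462,273.5),7);print(n,p,(n+p)/2)
to(425,-182,150,1.6)
E
```

```text
[ 421.63111129 -132.26679411] [ 427.79393487 -236.3473991 ] [ 424.71252308 -184.3070966 ]
t 18.73 pos [ 573.3 -165.2  159.6] yaw 3.079 | offset [146.9 -26.1   9.6] twist 1.479
```

View pics/w7.png

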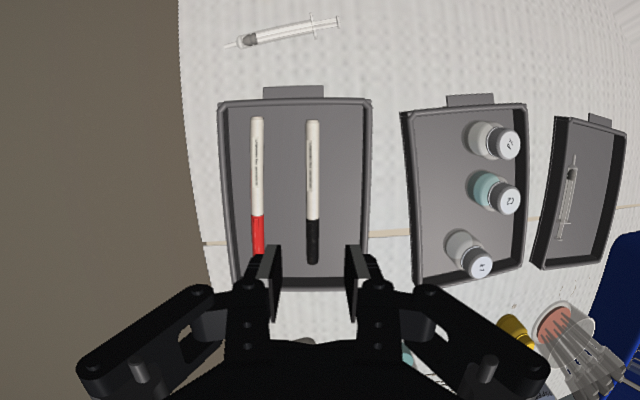

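The pen lies flat beside the sample, along column 312. The measured syringe length of 104 mm matches. Moving above its barrel.

Emit:
{"api": "arm_command", "payload": {"plan": [{"offset": [147,-19,10],"twist": 0.18},{"offset": [147,-19,10],"twist": 0.36},{"offset": [147,-19,10],"twist": 0.54},{"offset": [147,-19,10],"twist": 0.72},{"offset": [147,-19,10],"twist": 0.9},{"offset": [147,-19,10],"twist": 1.08},{"offset": [147,-19,10],"twist": 1.26},{"offset": [147,-19,10],"twist": 1.45},{"offset": [147,-19,10],"twist": 1.45},{"offset": [147,-19,10],"twist": 1.45}], "claw": 50}}

```text
t: 19.98
ee_pos: [425.3, -174.7, 148.8]
tool_rot: [-3.14, -0.0, 1.633]
force: [-0.3, -0.3, 0.1]
grip_width: 0.585
gripper_force: 0.0
```

```bash
python3 - <<'E'
from h import *
from plant import optics
to(425,-191,29,1.63)
w=optics.capture('wrist');cv2.imwrite('pics/w8.png',w['pixels'][:,:,::-1])
E
```

```text
t 19.98 pos [ 425.3 -174.7  148.8] yaw 1.633 | offset [-16.3  -1.2 119.8] twist 0.003
```

View pics/w8.png

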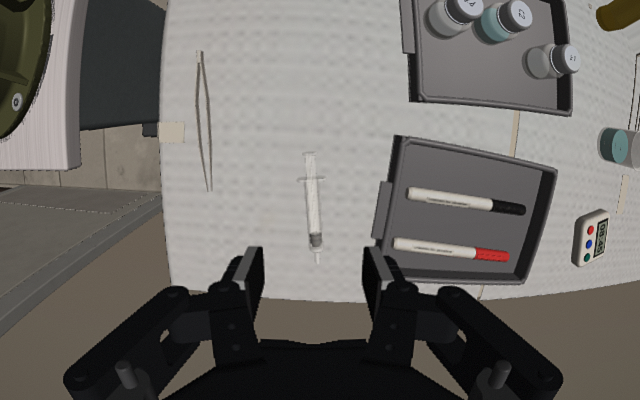

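The syringe runs from plunger end (309,152) to nozzle tip (318,262), with its flange at (311,178). The tray lip edge is at (375,235), on the right.

```bash
python3 - <<'E'
from h import *
from plant import optics
w=optics.capture('wrist')
n=onplane(w,(318,262),7,True);p=onplane(w,(309,152),7,True);f=onplane(w,(311.5,178),8,True);d=p-n
print(n,p,f,np.linalg.norm(d),(n+p)/2,np.arctan2(d[1],d[0]), 'lip',onplane(w,(375,235),20,True))
m=.4*p+.6*n; print(m); to(*m,29,np.arctan2(d[1],d[0]))
E
```

```text
[ 435.00438474 -233.83346886] [ 420.53359531 -132.16115867] [ 424.01449977 -154.23848736] 102.69694447828013 [ 427.76899002 -182.99731376] 1.7121745213651522 lip [ 482.31453399 -198.49671809]
[ 429.21606897 -193.16454478]
t 20.07 pos [ 425.4 -174.9  149. ] yaw 1.631 | offset [-18.5   2.7 120. ] twist -0.081
```

Emit:
{"api": "arm_command", "payload": {"plan": [{"offset": [-17,2,40],"twist": -0.06},{"offset": [-17,2,80],"twist": -0.06},{"offset": [-17,2,105],"twist": -0.06},{"offset": [-17,2,118],"twist": -0.06},{"offset": [-17,2,120],"twist": -0.06},{"offset": [-17,2,120],"twist": -0.06}], "claw": 42}}

```text
t: 20.82
ee_pos: [429.0, -192.0, 29.9]
tool_rot: [3.141, 0.0, 1.689]
force: [1.3, 0.6, 0.6]
grip_width: 0.495
gripper_force: 0.0
```

Emit:
{"api": "arm_command", "payload": {"plan": [{"offset": [0,0,0],"twist": 0},{"offset": [0,0,0],"twist": 0},{"offset": [0,0,0],"twist": 0},{"offset": [0,0,0],"twist": 0},{"offset": [0,0,0],"twist": 0},{"offset": [0,0,0],"twist": 0}], "claw": 5, "squeeze": 25}}

```text
t: 21.58
ee_pos: [429.1, -192.0, 30.0]
tool_rot: [3.14, 0.001, 1.689]
force: [-0.7, 1.1, 7.2]
grip_width: 0.141
gripper_force: 27.5
```

Emit:
{"api": "arm_command", "payload": {"plan": [{"offset": [0,0,-40],"twist": 0},{"offset": [0,0,-90],"twist": 0},{"offset": [0,0,-120],"twist": 0},{"offset": [0,0,-120],"twist": 0}]}}

```text
t: 22.08
ee_pos: [429.7, -192.3, 151.6]
tool_rot: [3.137, 0.002, 1.689]
force: [-0.8, 0.4, -1.0]
grip_width: 0.137
gripper_force: 26.8
```

```bash
python3 - <<'E'
from h import *
from plant import optics
w=optics.capture('wrist');cv2.imwrite('pics/w9.png',w['pixels'][:,:,::-1])
c,s=np.cos(-.097),np.sin(-.097)
a=np.array([589+c*-9-s*15,161+s*-9+c*15]).round(1);print(a)
to(*a,150,np.pi-.097);to(*a,150,-.097)
E
```

```text
[581.5 176.8]
t 22.12 pos [ 429.  -191.9  150.1] yaw 1.689 | offset [3.481e+02 1.949e+02 2.000e-01] twist -1.356
t 22.12 pos [ 429.  -191.9  150.1] yaw 1.689 | offset [3.481e+02 1.949e+02 2.000e-01] twist 1.786
```

View pics/w9.png

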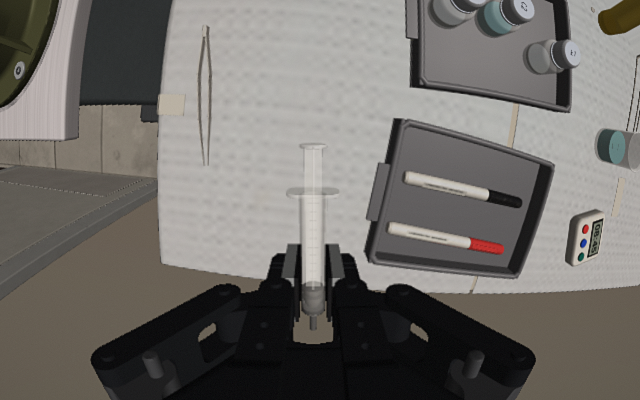

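The syringe is held on its barrel with the plunger end towards the camera. Carrying it high to the syringe tray.

Emit:
{"api": "arm_command", "payload": {"plan": [{"offset": [40,23,0],"twist": -0.17},{"offset": [85,50,0],"twist": -0.34},{"offset": [130,77,0],"twist": -0.51},{"offset": [180,106,0],"twist": -0.68},{"offset": [230,136,0],"twist": -0.85},{"offset": [280,165,0],"twist": -1.02},{"offset": [325,192,0],"twist": -1.19},{"offset": [346,204,0],"twist": -1.36},{"offset": [346,204,0],"twist": -1.36},{"offset": [346,204,0],"twist": -1.36}]}}

```text
t: 23.38
ee_pos: [589.7, 174.3, 147.9]
tool_rot: [-3.14, -0.002, 3.045]
force: [-0.8, -0.8, -0.3]
grip_width: 0.141
gripper_force: 26.8
```

```bash
python3 - <<'E'
from h import *
from plant import optics
w=optics.capture('wrist');cv2.imwrite('pics/w10.png',w['pixels'][:,:,::-1])
to(590,176,35,np.pi-.097)
E
```

```text
t 23.43 pos [589.9 174.  148.3] yaw 3.045 | offset [-1.000e-01  2.200e+00  1.133e+02] twist 0.0
```

View pics/w10.png

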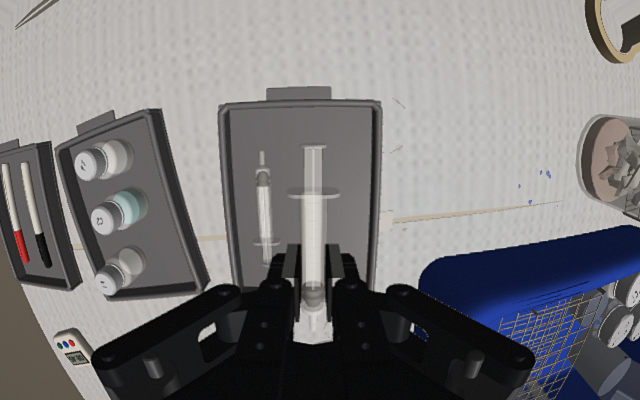

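The syringe hangs over the tray beside the sample at (263,210), parallel to it and clear of the rim. Lowering.

Emit:
{"api": "arm_command", "payload": {"plan": [{"offset": [0,2,45],"twist": 0},{"offset": [0,2,80],"twist": 0},{"offset": [0,2,100],"twist": 0},{"offset": [0,2,110],"twist": 0},{"offset": [0,2,113],"twist": 0},{"offset": [0,2,114],"twist": 0},{"offset": [0,2,114],"twist": 0}]}}

```text
t: 24.3
ee_pos: [591.1, 177.9, 36.1]
tool_rot: [3.141, 0.001, 3.048]
force: [0.5, -1.3, -0.2]
grip_width: 0.137
gripper_force: 26.8
```

Emit:
{"api": "arm_command", "payload": {"plan": [{"offset": [0,0,0],"twist": 0},{"offset": [0,0,0],"twist": 0},{"offset": [0,0,0],"twist": 0},{"offset": [0,0,0],"twist": 0}], "claw": 34}}

```text
t: 24.8
ee_pos: [590.7, 177.8, 35.3]
tool_rot: [3.142, 0.0, 3.049]
force: [-0.4, -0.5, -0.3]
grip_width: 0.397
gripper_force: 0.0
```

Emit:
{"api": "arm_command", "payload": {"plan": [{"offset": [0,0,-15],"twist": 0},{"offset": [0,0,-50],"twist": 0},{"offset": [0,0,-100],"twist": 0},{"offset": [0,0,-150],"twist": 0},{"offset": [0,0,-150],"twist": 0},{"offset": [0,0,-150],"twist": 0}]}}

```text
t: 25.55
ee_pos: [590.4, 177.6, 185.7]
tool_rot: [-3.142, 0.0, 3.049]
force: [-0.4, -0.6, -0.1]
grip_width: 0.397
gripper_force: 0.0
```

```bash
python3 - <<'E'
from h import *
from plant import optics
w=optics.capture('wrist');cv2.imwrite('pics/w11.png',w['pixels'][:,:,::-1])
E
```

```text
(no output)
```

View pics/w11.png

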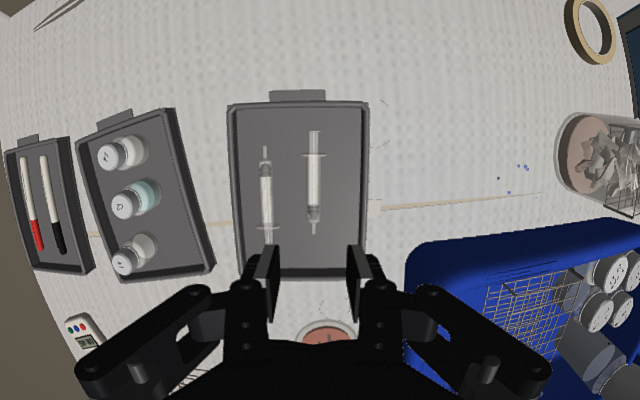

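The syringe lies flat beside the sample at (314,180), all three bottles stand upright, and both pens lie in their tray. Handing in.

```bash
python3 -c "
from plant import bot
print(bot.finish_job())"
```

```text
the job is handed in; nothing more can be done
None
```

I put both bottles, the marker and the syringe in their matching trays and handed the job in at about 26 s. The last picture showed the bottles upright and the pen and syringe flat, but the hand-in returned no verdict.

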